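Proof-load the birdhouse hook with a spring balance

ROBOT

A 7-joint arm with a two-finger parallel gripper is mounted at the origin on the work surface. World frame = base frame: x ahead of the robot, y to its left, z up, the work surface at z = 0. Lengths are in m, angles in rad, forces in N, time in s.
With the tool pointing down it reaches from about 0.375 to 0.925 m from the base axis. Payload 3.1 kg.
Tool frame: the origin (TCP) lies between the finger pads; the fingertips stand 11 mm ahead of it and the grasp point (between the pads) lies 8 mm behind it (r.finger_overhang is the distance from the TCP to the fingertips, in m); z points along the fingers, y is the direction in which the jaws open and shut (so a half turn about z gives the same grasp; the last joint's range is limited). The gripper opens to 85 mm and grips with 20 to 120 N. Pads are 22 mm wide; open, the fingers measure 114 mm over their backs; the gripper's body (76 mm by 85 mm) begins 54 mm behind the grasp point. The pads swing forward as they close: fully open they stand 13 mm farther back than shut.
Start: joints at [1.051, 0.383, 0.044, 1.598, -0.018, 1.161, -0.05], TCP at [0.266, -0.593, 0.211] pointing down, gripper open.
Joint ranges: [-2.61, 2.61], [-0.41, 2.15], [-1.48, 1.57], [0, 2.5], [-1.57, 4.71], [0.05, 1.97], [-2.85, 2.85]. Speed limits (rad/s): [2.79, 2.79, 3.14, 3.14, 3.14, 3.14, 3.14].

INTERFACE

Orientations are given as a unit quaternion [x, y, z, w].
In Python, from plant import sensors, optics, ticket, r gives the robot as it stands.
- The arm moves only by the tool play_rows, never from a script. Its argument "moves" is a list of rows, each a list of 5 numbers: the shift along the world's x, y, z in mm, then the turn about the world's z in degrees, then the opening, from -1 (shut) to 1 (fully open). In form: [[x, y, z, roll, hand], ...]. A call has 1 to 20 rows; each row is the pose to reach, as a shift and turn from the pose commanded when the call began; what a row does not reach only later rows make up. A row lasts 1/10 s, in which the tool goes at most 50 mm and 8.59 degrees, less where a joint would pass 70% of its speed; a pose out of reach is approached as far as the arm can. A call with a gripper value outside its range is refused whole. The fingers move at their own pace and stop on an object; "force" is the grip in N (left out, the last holds). Time passes only in rows, so rows that repeat a pose let the fingers close. It gives the time, the measured TCP pose, the force and the opening at its end, in the units of the state.
- sensors.get_state(): the state, without advancing time (a new reading comes with each control period).
- optics.snapshot(name): name is "side" or "top" or "wrist"; returns a dict with "pixels" (400x640x3 uint8, blue, green, red), "z_map" (400x640 float32, m along the optical axis (not along the pixel's ray), 0 where there is no reading), "fx", "fy", "cx", "cy" (pixels), "xyz" and "rotation" of the camera in the world; the wrist camera has in their place "mount" (4x4, takes a point from camera to tool coordinates, whose origin is the TCP and whose axes are the flange's). Camera axes: x right, y down, z forward; pixel columns grow to the right and rows downward; lengths in m; the calibration is good to about 2 mm. A picture is of the moment at which its call begins: read the wrist's pose just before it.
- ticket.job_done(): hands the job in, once; it reports no verdict.
The state is a dict: "t": time; "joint_positions": joint angles; "dq": joint speeds; "joint_torque": joint torques, N m; "position": TCP position; "orientation": TCP orientation; "contact_force": force on the tool from outside, world axes, zero at the start; "ft_torque": the same for the moment, N m; "opening": opening from 0.0 (shut) to 1.0 (fully open).
Only numpy, scipy, OpenCV 4.12 (cv2) and the standard library are available. Lean on these libraries where they do the work, as an engineer would, in place of code of your own. Each camera call takes 0.05 s, during which the arm holds its last target. There are 200 camera calls.

TASK

Proof-load the brass cup hook in the railing post before a birdhouse is hung on it: pick up the tubular spring balance from the bench, lower the eye of its rod over the hook's upturned tip, and pull the balance level and square away from the post until the second of the rod's three rings stands at the mouth of the case, never going past the third ring. Finish while holding it there: the program ends with the gripper still holding the balance steady against its spring at the second ring, clear of the bench. Leave the other things on the bench where they lie.

Things in the scene. Friction and masses are not known exactly. Their poses are not given: they have to be found in the camera images.
- balance: tubular spring balance lying flat on the bench, about 210 g: aluminium tube case 24 mm in diameter, 150 mm long, 26 mm end caps; wooden T-handle behind (level crossbar 25 mm thick, 86 mm long, axis 100 mm behind the case's middle), sprung rod in front. Origin 13 mm under the middle of the case axis, on the bench at the start; x along the case from T-handle to rod, z up
- case_mid (a point): middle of the case, on its axis, 13 mm above the bench at the start; a good place to grip across the tube
- case_mouth (a point): centre of the case's front end, 75 mm in front of case_mid, where the rod comes out and its rings are read
- eye (a point): centre of the flat steel eye (ring, 22 mm inside, 30 mm outside, wire 4 mm thick, lying level with the T-handle) at the end of the rod, on the case axis, 35 mm in front of the mouth with the rod home and further as the rod is drawn out
- rod (a joint): how far the 10 mm rod is drawn out of the case, m: 0 home, end stop 0.075. Three dark rings, 3 mm wide, hidden in the case at 0, reach the mouth at 0.020, 0.040 (second ring to appear, the proof load) and 0.060. An inner spring pulls it back: 0.7 N at 0 plus 240 N/m, about 10 N at the second ring
- hook: brass cup hook fixed in the post, 80 to 120 mm above the bench. Origin at its 22 mm flange on the post's face; x points level and square out of the post over the bench, z up. 5 mm wire: out along x, down in a U to 15 mm below the origin, then straight up to the tip. The far side of the eye goes down between upright and post (27 mm of room)
- hook_tip (a point): top of the hook's upright wire (radius 2.5 mm), 34 mm out from the post and 20 mm above the hook's origin; the wire is straight and upright for 20 mm below it. Its axes are those of the hook
- railing: white timber railing post, 70 mm square, beyond the bench's left edge, fixed; origin on its axis at bench height; a 60 mm wide handrail with its top 235 mm above the bench runs along its x, over thin balusters. The hook is on its -y face
- canister: dented tin screw-top canister, 84 mm in diameter, 127 mm tall, bystander; origin under its centre
- roof_board: pine roof board lying flat, 140 x 190 x 15 mm, bystander; origin under its centre
- sanding_block: cork-faced wooden sanding block, 100 x 60 x 30 mm, bystander; origin under its centre
- pin_hammer: pin hammer with a blue steel head, 250 mm long, lying with its handle to its -x, bystander
- perch_knob: white ceramic perch knob, 36 mm in diameter, 35 mm tall, standing, bystander; origin under its centre
- glue_bottle: white glue bottle, 52 mm in diameter, 150 mm tall, bystander; origin under its centre
- pencil: flat carpenter's pencil, 170 x 14 x 8 mm, lying along its x, bystander; origin under its centre

How it is judged:
On the way, in this order (a step that is already met when the one before it is completed fails the run):
1. the balance is held in the fingers, lifted clear of the bench (contact force between the fingers and balance above 2 N and height (world z) of case_mid above 0.045 m), for 0.2 s.
2. the eye of the rod is over the hook, the hook's upright inside it (all of step 1 and horizontal distance between eye and hook_tip below 0.0125 m and z of eye in the frame of hook_tip between -0.032 and -0.003 m), for 0.2 s.
At the end, for the whole second after the job is handed in: Gripped, case axis over 45 mm above the bench; hook's upright inside the eye (eye 3 to 32 mm below the tip); balance in line with the hook to 0.2 rad, pulling over 5 N; rod at the second ring within 6 mm (0.034 to 0.046 m); still (under 0.02 m/s) (all of step 2 and value of joint rod between 0.034 and 0.046 m and contact force between hook and balance above 5 N and angle between the x axis of balance and the x axis of hook, either way round below 0.2 rad and linear speed of balance below 0.02 m/s); the arm keeps its last pose, push and grip.
It fails at once if the rod is pulled past the third ring (0.065 m) (value of joint rod above 0.065 m).
It fails at once if another thing on the bench is moved by more than 30 mm (distance of any of canister, roof_board, sanding_block, pin_hammer, perch_knob, glue_bottle, pencil from where it was at the start of the episode above 0.03 m).
It also fails if it takes over 40 s, if anything falls off the work surface, if the arm or the gripper's body presses on something with over 40 N, if the wrist force passes 120 N, or if a joint passes its speed limit or range.

## Working session

There is one attempt and no reset: what is moved stays moved. The work goes in short steps, Python scripts to look and compute and a tool call to move; the robot and the scene stay as the last step left them, time stands still between calls to the robot, and variables do not carry over. Pictures are saved under pics/ and viewed, about 8 in all and at most 12, crops included, and the job is handed in when it is done.

Besides the shell and the picture viewer there is one more tool, called as a command line: name --pt "numbers of a row" for each row, then --argument value for the rest. play_rows: Moves the arm, as the interface text tells. Its arguments: {"type":"object","properties":{"moves":{"type":"array","items":{"type":"array","items":{"type":"number"}}},"force":{"type":"number"}},"required":["moves"]}

```bash
mkdir -p pics
cat > h.py <<'E'
from plant import sensors, optics, ticket, r
import numpy as np, cv2
from scipy.spatial.transform import Rotation as R
def snap(n):
    s=sensors.get_state(); d=optics.snapshot(n)
    if n=="wrist":
        T=np.eye(4);T[:3,:3]=R.from_quat(s["orientation"]).as_matrix();T[:3,3]=s["position"]
        C=T@np.array(d["mount"]);d["R"]=C[:3,:3];d["p"]=C[:3,3]
    else:
        q=np.array(d["rotation"],float);d["R"]=q if q.shape==(3,3) else R.from_quat(q).as_matrix();d["p"]=np.array(d["xyz"],float)
    return d
def ray(d,u,v): return d["R"]@np.array([(u-d["cx"])/d["fx"],(v-d["cy"])/d["fy"],1.])
def onz(d,u,v,z):
    k=ray(d,u,v); return d["p"]+k*(z-d["p"][2])/k[2]
def dep(d,u,v): return d["p"]+ray(d,u,v)*d["z_map"][int(v),int(u)]
def proj(d,P):
    c=d["R"].T@(np.array(P)-d["p"]); return c[0]/c[2]*d["fx"]+d["cx"],c[1]/c[2]*d["fy"]+d["cy"]
E
python3 - <<'E'
from h import *
for n in("top","side"):
    d=snap(n);cv2.imwrite(f"pics/{n}0.png",d["pixels"]);print(n,d["p"],d["R"].round(3).tolist(),d["fx"])
s=sensors.get_state();print(s["t"],s["orientation"],s["opening"],s["contact_force"])
E
```

```text
top [ 0.37388074 -0.01907149  1.3879475 ] [[-0.004, -0.986, 0.168], [-1.0, 0.003, -0.004], [0.004, -0.168, -0.986]] 474.98595220232556
side [-0.3066465  -0.91180748  1.41189395] [[0.723, -0.494, 0.483], [-0.691, -0.524, 0.498], [0.006, -0.694, -0.72]] 513.3460462070369
0.1 [ 9.77837573e-01  2.09361335e-01 -3.35207206e-04 -1.18359579e-03] 0.997748522791075 [ 0.65154857 -1.15771875  0.23375561]
```

View pics/top0.png

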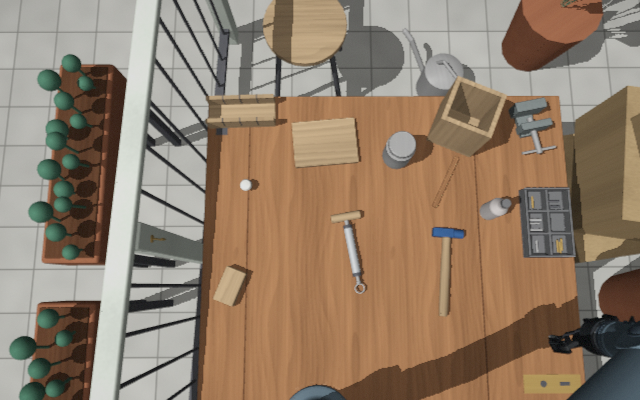

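View pics/side0.png

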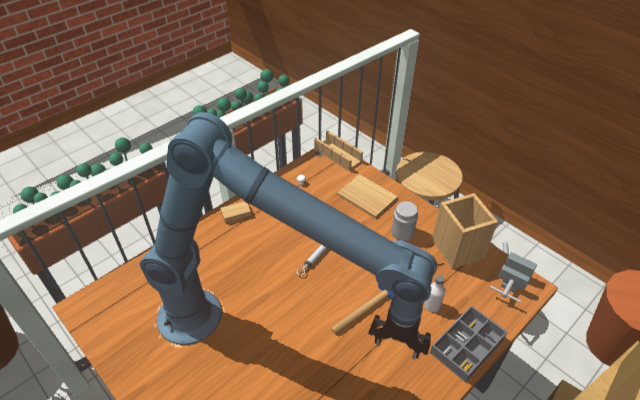

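Top view: balance with T-handle at (346,216), eye at (360,288); brass hook on the post at about (155,238), knob (246,185), block (230,286). Now the metric estimates.

Run:
```python
from h import *
d=snap("top")
for n,u,v,z in[("handL",332,218,.02),("handR",361,214,.02),("tubeback",348,226,.013),("eye",360,288,.013),("knob",246,185,.03),("block",230,286,.03),("bottle",495,207,.1),("hammerhead",448,233,.02)]: print(n,onz(d,u,v,z).round(3),dep(d,u,v).round(3))
im=d["pixels"][190:300,100:240];cv2.imwrite("pics/hook0.png",cv2.resize(im,None,fx=5,fy=5,interpolation=cv2.INTER_CUBIC))
# handrail edges & post points
for u,v in[(148,100),(132,200),(115,300),(150,238),(155,238),(160,240),(175,240),(190,245),(197,232),(197,262)]:print(u,v,dep(d,u,v).round(3))
b=d["pixels"][288-14:288+14,345:375];hsv=cv2.cvtColor(d["pixels"],cv2.COLOR_BGR2HSV)
m=((hsv[...,1]<70)).astype(np.uint8);m[:195]=0;m[300:]=0;m[:,:325]=0;m[:,375:]=0
p=np.argwhere(m)[:,::-1].astype(np.float32);l=cv2.fitLine(p,cv2.DIST_HUBER,0,.01,.01).ravel();print(len(p),l,p.min(0),p.max(0))
a=onz(d,*(l[2:]-30*l[:2]),.015);c=onz(d,*(l[2:]+30*l[:2]),.015);print(a,c,np.degrees(np.arctan2(*(c-a)[[1,0]])))
```

```text
handL [ 0.567 -0.043  0.02 ] [ 0.567 -0.043  0.021]
handR [ 0.578 -0.127  0.02 ] [ 0.582 -0.129 -0.002]
tubeback [ 0.544 -0.089  0.013] [ 0.542 -0.088  0.029]
eye [ 0.366 -0.121  0.013] [ 0.366 -0.122 -0.001]
knob [0.663 0.208 0.03 ] [0.662 0.207 0.035]
block [0.373 0.246 0.03 ] [0.373 0.245 0.034]
bottle [ 0.585 -0.49   0.1  ] [ 0.584 -0.488  0.105]
hammerhead [ 0.522 -0.378  0.02 ] [ 0.522 -0.378  0.022]
148 100 [0.846 0.433 0.225]
132 200 [0.583 0.453 0.235]
115 300 [0.341 0.48  0.231]
150 238 [0.499 0.442 0.13 ]
155 238 [0.501 0.434 0.116]
160 240 [0.496 0.422 0.11 ]
175 240 [ 0.514  0.442 -0.083]
190 245 [ 0.513  0.443 -0.252]
197 232 [ 0.613  0.554 -0.75 ]
197 262 [ 0.465  0.476 -0.478]
565 [1.9056940e-01 9.8167372e-01 3.5255246e+02 2.5377971e+02] [344. 219.] [364. 293.]
[ 0.54868044 -0.08576447  0.015     ] [ 0.37937254 -0.11647489  0.015     ] -169.71901596209867
```

View pics/hook0.png

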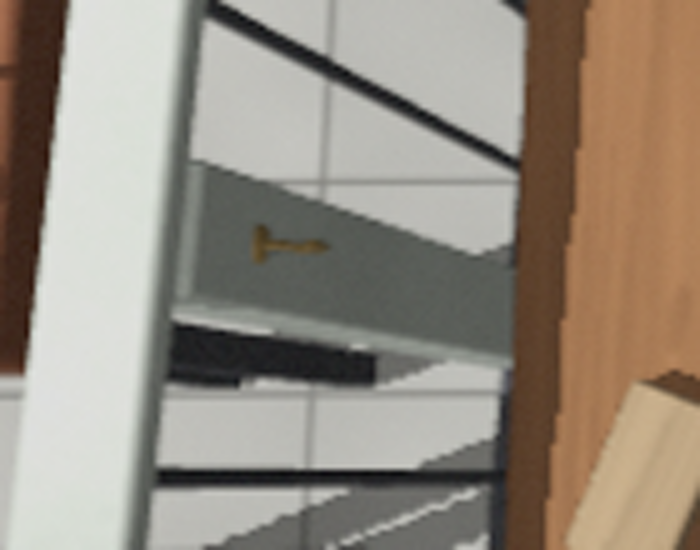

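play_rows --pt "10 24 0 8.3 1" --pt "21 49 0 16.6 1" --pt "31 74 0 24.9 1" --pt "42 98 0 33.2 1" --pt "52 123 0 41.5 1" --pt "62 147 0 49.8 1" --pt "73 172 0 58.1 1" --pt "83 196 0 66.4 1" --pt "94 221 0 74.7 1" --pt "104 245 0 83 1" --pt "114 270 0 91.3 1" --pt "125 295 0 99.6 1" --pt "135 319 0 107.9 1" --pt "146 344 0 116.2 1" --pt "156 368 0 124.5 1" --pt "166 393 0 132.8 1" --pt "177 417 0 141.1 1" --pt "187 442 0 149.4 1" --pt "198 466 0 157.7 1" --pt "208 491 0 166 1" --force 70

```text
t: 2.15
position: [0.4742, -0.1012, 0.2104]
orientation: [-0.091, 0.996, -0.0, -0.0]
contact_force: [0.8, -0.1, -0.2]
opening: 0.998
```

Run:
```python
from h import *
s=sensors.get_state();print(s["t"],s["position"],R.from_quat(s["orientation"]).as_matrix().round(3).tolist(),s["joint_positions"])
d=snap("wrist");cv2.imwrite("pics/w1.png",d["pixels"])
print("mid px",proj(d,[.474,-.102,.013]),"eye",proj(d,[.366,-.121,.013]))
d=snap("top");h=cv2.cvtColor(d["pixels"],cv2.COLOR_BGR2HSV)
W=h[225:255,145:172];m=np.argwhere((W[...,1]>110)&(W[...,0]>12)&(W[...,0]<32))
for v,u in m: print(u+145,v+225,dep(d,u+145,v+225).round(3))
P=np.array([dep(d,u,v) for v in range(228,255) for u in range(143,196) if d["z_map"][v,u]>0])
k=(abs(P[:,1]-.443)<.02)&(P[:,2]<.2)
for _ in range(4):
    Q=P[k];c=Q.mean(0);n=np.linalg.svd(Q-c)[2][2];n*=-np.sign(n[1]);k=abs((P-c)@n)<.004
print("face",c,n,k.sum(),np.degrees(np.arctan2(n[1],n[0])),"x range",Q[:,0].min(),Q[:,0].max())
# handrail left/right edges direction
h2=[onz(d,u,v,.235) for u,v in[(148,100),(115,300)]]
```

```text
2.15 [ 0.47419219 -0.10115555  0.21037437] [[-0.983, -0.182, -0.0], [-0.182, 0.983, -0.0], [0.0, -0.0, -1.0]] [ 0.70045379  0.10976661 -0.60363354  1.95929324  0.07031914  1.09310516
  1.82123385]
mid px (np.float64(327.5821360294875), np.float64(166.96115627824605)) eye (np.float64(328.4372937989081), np.float64(65.71013249422904))
151 236 [0.505 0.442 0.125]
152 236 [0.506 0.441 0.118]
151 237 [0.502 0.441 0.125]
152 237 [0.503 0.44  0.121]
151 238 [0.5   0.441 0.125]
152 238 [0.5   0.438 0.126]
153 238 [0.5   0.438 0.12 ]
154 238 [0.5   0.435 0.121]
162 238 [0.499 0.408 0.136]
151 239 [0.498 0.443 0.119]
152 239 [0.497 0.44  0.122]
153 239 [0.498 0.437 0.121]
154 239 [0.498 0.435 0.12 ]
155 239 [0.497 0.432 0.122]
156 239 [0.498 0.43  0.119]
157 239 [0.498 0.428 0.117]
158 239 [0.498 0.424 0.12 ]
159 239 [0.498 0.424 0.112]
160 239 [0.498 0.422 0.112]
161 239 [0.496 0.41  0.138]
162 239 [0.495 0.406 0.141]
163 239 [0.497 0.408 0.13 ]
164 239 [0.497 0.407 0.125]
151 240 [0.494 0.441 0.125]
152 240 [0.495 0.438 0.125]
151 241 [0.492 0.442 0.122]
152 241 [0.492 0.438 0.124]
face [ 0.49962315  0.44389494 -0.02501183] [-0.04701705 -0.99889301 -0.00146556] 1090 -92.69487481080101 x range 0.46390469794239375 0.533562959913932
```

View pics/w1.png

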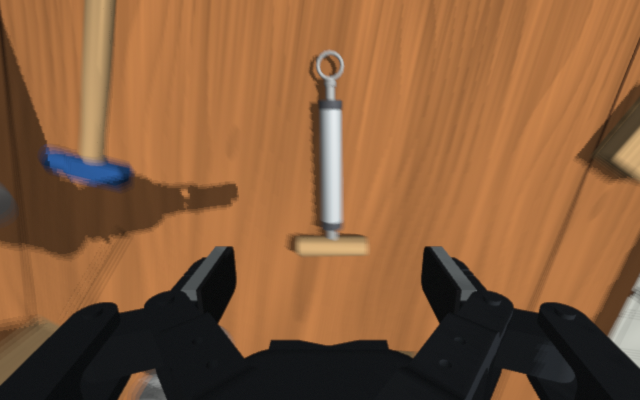

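Wrist view: eye at (329,66), front cap (330,103), T-handle centre (331.5,245), all upright on the bench and free.

Run:
```python
from h import *
d=snap("wrist");h=cv2.cvtColor(d["pixels"],cv2.COLOR_BGR2HSV)
m=(h[...,1]<60).astype(np.uint8);m[:45]=0;m[240:]=0;m[:,:305]=0;m[:,:][:,352:]=0
ys=np.argwhere(m);e=ys[ys[:,0]<84];print("eye",e.min(0),e.max(0))
t=ys[(ys[:,0]>110)&(ys[:,0]<220)].astype(np.float32)[:,::-1];l=cv2.fitLine(t,cv2.DIST_L2,0,.01,.01).ravel();l[:2]*=-np.sign(l[1]);print(l)
c=onz(d,*l[2:],.018);f=onz(d,*(l[2:]+40*l[:2]),.018);a=(f-c)/np.linalg.norm(f-c)
hd=onz(d,331.5,245,.02);ey=onz(d,(e[:,1].min()+e[:,1].max())/2,(e[:,0].min()+e[:58,0].min()+60-e[:58,0].min()-e[:,0].min()+0)/1 if 0 else 66,.013)
print("dir",np.degrees(np.arctan2(a[1],a[0])),"handle",hd,"eye",ey,"mid",ey+110e-3*(hd-ey)/np.linalg.norm((hd-ey)[:2]),"tubec",c, np.linalg.norm((hd-ey)[:2]))
```

```text
eye [ 47 312] [ 83 338]
[ 6.8325028e-03 -9.9997663e-01  3.2476273e+02  1.6431367e+02]
dir -169.89644593095545 handle [ 0.56890203 -0.075097    0.02      ] eye [ 0.36845697 -0.12043127  0.013     ] mid [ 0.47574713 -0.09616566  0.01674682] tubec [ 0.4721287  -0.10144754  0.018     ] 0.20550771560314882
```

play_rows --pt "0 2 -30 0.5 1" --pt "1 5 -70 1 1" --pt "1.5 5 -110 2 1" --pt "1.5 5 -145 2 1" --pt "1.5 5 -170 2 1" --pt "1.5 5 -188 2 1" --pt "1.5 5 -196.5 2 1" --pt "1.5 5 -196.5 2 1" --pt "1.5 5 -196.5 2 0" --pt "1.5 5 -196.5 2 -1" --pt "1.5 5 -196.5 2 -1" --pt "1.5 5 -196.5 2 -1" --pt "1.5 5 -196.5 2 -1" --pt "1.5 5 -196.5 2 -1" --pt "1.5 5 -196.5 2 -1" --pt "1.5 5 -196.5 2 -1" --force 70

```text
t: 3.9
position: [0.4756, -0.097, 0.014]
orientation: [-0.106, 0.994, 0.0, -0.0]
contact_force: [-0.1, -0.7, 1.2]
opening: 0.004
```

Run:
```python
from h import *
s=sensors.get_state();print(s["t"],s["opening"])
a=snap("wrist")["pixels"];d=snap("side");u,v=map(int,proj(d,[.4756,-.097,.02]));print(u,v)
b=d["pixels"][max(v-60,0):v+60,u-80:u+80]
cv2.imwrite("pics/g2.png",np.hstack([cv2.resize(a,(400,250)),cv2.resize(b,(334,250))]))
```

```text
3.9 0.003811089201498557
319 248
```

View pics/g2.png

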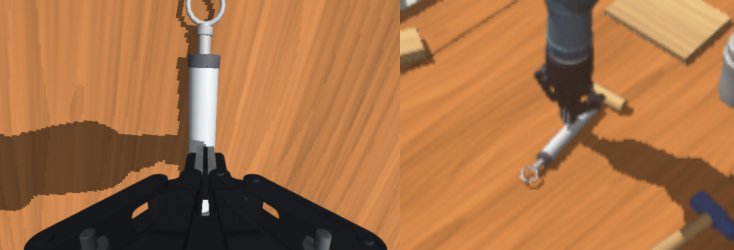

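Run:
```python
from h import *
d=snap("wrist");print("cap front",onz(d,325,88,.02),"eye",onz(d,328,13,.013), "cam",d["p"])
print("proj mid/tcp",proj(d,[.4756,-.097,.013]),proj(d,[.4756,-.097,.003]),"mouth",proj(d,[.4024,-.1125,.013]))
for v in(100,150,200,225,240,260,300,330,340):print(v,dep(d,328,v).round(3))
d=snap("side")
print("side eye",proj(d,[.3685,-.1204,.013]),"mouth",proj(d,[.4024,-.1125,.02]),"handle",proj(d,[.569,-.075,.02]),"tcp",proj(d,[.4756,-.097,.014]))
cv2.imwrite("pics/g3.png",cv2.resize(d["pixels"][200:300,270:400],None,fx=6,fy=6,interpolation=cv2.INTER_CUBIC))
```

```text
cap front [ 0.39974133 -0.11483367  0.02      ] eye [ 0.36671833 -0.12049408  0.013     ] cam [ 0.40657264 -0.11176135  0.17738323]
proj mid/tcp (np.float64(328.09440590770447), np.float64(234.30212484671642)) (np.float64(328.10486684500876), np.float64(227.61326952529117)) mouth (np.float64(328.6134535542093), np.float64(95.23155096116983))
100 [ 0.405 -0.112  0.025]
150 [ 0.428 -0.107  0.024]
200 [ 0.453 -0.102  0.024]
225 [ 0.466 -0.099  0.024]
240 [ 0.464 -0.099  0.047]
260 [ 0.465 -0.099  0.064]
300 [ 0.478 -0.097  0.072]
330 [ 0.529 -0.086  0.025]
340 [ 0.536 -0.084  0.025]
side eye (np.float64(301.21720154010325), np.float64(271.2257335287675)) mouth (np.float64(307.015093989987), np.float64(263.06149780626123)) handle (np.float64(334.1214699853707), np.float64(231.51652312825695)) tcp (np.float64(319.4824384532925), np.float64(250.0171156827684))
```

View pics/g3.png

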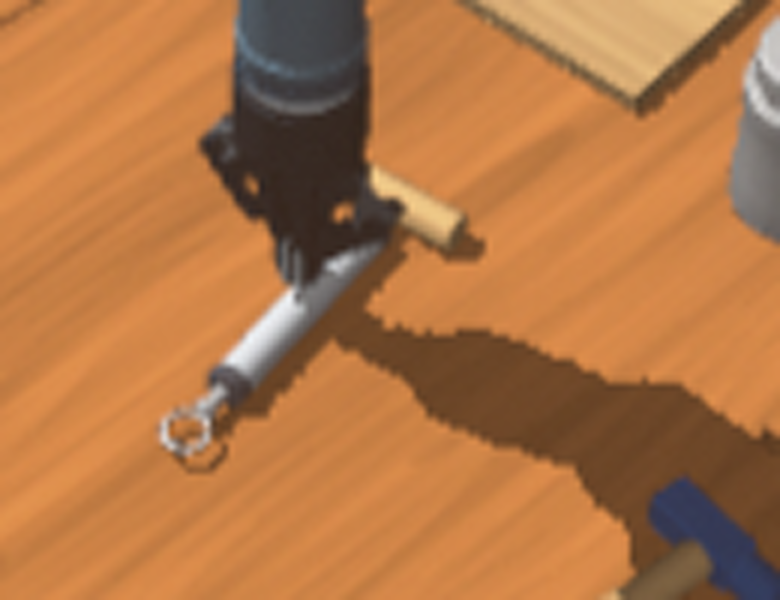

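Run:
```python
from h import *
print({k:getattr(r,k) for k in dir(r) if k[0]!='_'})
s=sensors.get_state();print(s)
d=snap("wrist");
for v in(228,232,236,240,245,250):print(v,[dep(d,u,v).round(3)[2] for u in range(300,360,6)])
```

```text
{'PlanningError': <class 'plant.PlanningError'>, 'finger_overhang': 0.011}
{'t': 4.1, 'joint_positions': array([ 0.58662618,  0.41858671, -0.52972286,  2.10013872,  0.3239815 ,
        0.70122855,  1.62739507]), 'dq': array([-0.00133121, -0.00034113, -0.00157382,  0.00135503, -0.00035526,
        0.00034912, -0.00026854]), 'joint_torque': array([ 6.08246664e-04, -3.37285137e+01, -4.29044947e+00, -1.66624635e+01,
        7.37187074e-03,  1.74799734e-03,  5.22098887e-06]), 'position': array([ 0.47559249, -0.09702445,  0.01401624]), 'orientation': array([-1.06003593e-01,  9.94365745e-01,  1.48568057e-05, -5.92391147e-05]), 'contact_force': array([ 0.05751114,  0.28083402, -0.9082007 ]), 'ft_torque': array([-0.00614996, -0.01491578,  0.0146079 ]), 'opening': -0.002005672662714664}
228 [np.float64(-0.0), np.float64(0.021), np.float64(0.024), np.float64(0.025), np.float64(0.025), np.float64(0.024), np.float64(0.022), np.float64(0.02), np.float64(0.0), np.float64(0.177)]
232 [np.float64(0.0), np.float64(0.021), np.float64(0.024), np.float64(0.025), np.float64(0.024), np.float64(0.025), np.float64(0.023), np.float64(0.019), np.float64(-0.0), np.float64(-0.0)]
236 [np.float64(-0.0), np.float64(0.021), np.float64(0.023), np.float64(0.041), np.float64(0.041), np.float64(0.041), np.float64(0.042), np.float64(0.042), np.float64(-0.0), np.float64(-0.0)]
240 [np.float64(-0.001), np.float64(0.021), np.float64(0.023), np.float64(0.046), np.float64(0.045), np.float64(0.046), np.float64(0.046), np.float64(0.046), np.float64(0.0), np.float64(0.001)]
245 [np.float64(0.0), np.float64(0.043), np.float64(0.044), np.float64(0.051), np.float64(0.051), np.float64(0.052), np.float64(0.051), np.float64(0.051), np.float64(0.043), np.float64(0.041)]
250 [np.float64(0.048), np.float64(0.048), np.float64(0.048), np.float64(0.055), np.float64(0.055), np.float64(0.056), np.float64(0.056), np.float64(0.057), np.float64(0.047), np.float64(0.048)]
```

play_rows --pt "0 0 30 0 -1" --pt "0 0 60 0 -1" --pt "0 0 60 0 -1"

```text
t: 4.45
position: [0.4795, -0.0974, 0.0778]
orientation: [-0.106, 0.994, -0.001, 0.004]
contact_force: [1.4, 0.1, 0.3]
opening: -0.003
```

Run:
```python
from h import *
s=sensors.get_state();print(s["position"],s["opening"])
d=snap("wrist");T=R.from_quat(s["orientation"]).as_matrix()
for u in(316,322,328,334,340):
  print(u,[(v,(T.T@(dep(d,u,v)-s["position"])*1000).round().astype(int).tolist()) for v in range(222,262,5)])
a=d["pixels"][150:400,170:490];cv2.imwrite("pics/g4.png",cv2.resize(a,None,fx=2,fy=2))
```

```text
[ 0.47950879 -0.09744132  0.07780736] -0.0027319207290531456
316 [(222, [-14, -9, 56]), (227, [-18, -9, 56]), (232, [-22, -9, 56]), (237, [11, -6, -29]), (242, [11, -5, -34]), (247, [12, -5, -40]), (252, [11, -5, -43]), (257, [11, -5, -48])]
322 [(222, [-13, -5, 53]), (227, [-16, -5, 52]), (232, [-20, -5, 53]), (237, [12, -3, -29]), (242, [11, -3, -34]), (247, [11, -3, -38]), (252, [11, -3, -43]), (257, [11, -2, -48])]
328 [(222, [-13, 0, 53]), (227, [-17, 0, 53]), (232, [-21, 0, 53]), (237, [12, 0, -29]), (242, [11, 0, -34]), (247, [11, 0, -39]), (252, [12, 0, -45]), (257, [11, 0, -48])]
334 [(222, [-14, 4, 55]), (227, [-17, 4, 55]), (232, [-22, 4, 56]), (237, [11, 3, -29]), (242, [12, 3, -34]), (247, [11, 3, -38]), (252, [11, 2, -44]), (257, [11, 2, -48])]
340 [(222, [-16, 9, 61]), (227, [-20, 9, 61]), (232, [-24, 9, 62]), (237, [11, 6, -29]), (242, [12, 5, -34]), (247, [12, 5, -40]), (252, [11, 5, -43]), (257, [12, 5, -49])]
```

View pics/g4.png

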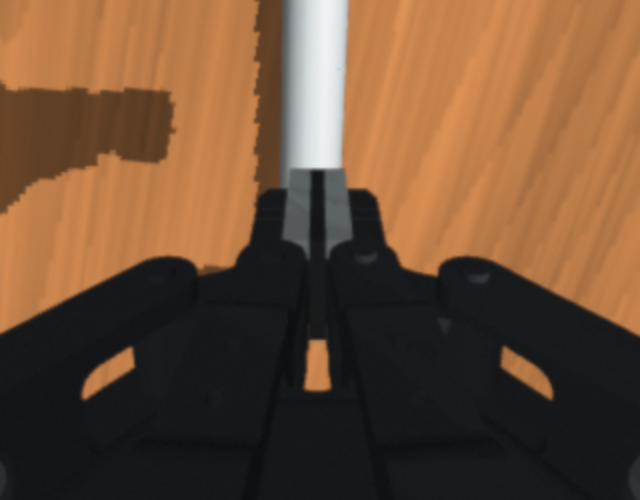

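Wrist view and depth: the shut fingertips (row ~234) stand about 26 mm behind the reported TCP, not 11 mm ahead of it, so the jaws shut above the tube (the balance has not moved). I'll reopen and go about 38 mm deeper, watching the force.

play_rows --pt "0 0 0 0 1" --pt "0 0 0 0 1" --pt "0 0 0 0 1" --pt "0 0 0 0 1" --pt "0 0 0 0 1" --pt "0 0 0 0 1" --pt "0 0 -30 0 1" --pt "0 0 -60 0 1" --pt "0 0 -75 0 1" --pt "0 0 -83 0 1" --pt "0 0 -88 0 1" --pt "0 0 -88 0 1"

```text
t: 5.7
position: [0.476, -0.097, -0.0138]
orientation: [-0.106, 0.994, -0.0, 0.0]
contact_force: [0.1, -0.1, 0.1]
opening: 1.001
```

Run:
```python
from h import *
s=sensors.get_state();print(s["position"],s["opening"],s["contact_force"])
d=snap("wrist");T=R.from_quat(s["orientation"]).as_matrix()
# lowest gripper point per side: points above bench by >8mm and |y| 30..60
v,u=np.mgrid[150:400:2,100:560:2];z=d["z_map"][v,u];ok=z>0
P=np.stack([(u-d["cx"])/d["fx"]*z,(v-d["cy"])/d["fy"]*z,z],-1)[ok]@d["R"].T+d["p"];L=(P-s["position"])@T*1000
for sg in(-1,1):
    k=(abs(L[:,0])<14)&(L[:,1]*sg>20)&(L[:,1]*sg<62)&(P[:,2]>.006);print(sg,np.sort(L[k][:,2])[-8:].round(1),np.sort(abs(L[k][:,1]))[:3].round(1))
```

```text
[ 0.47597658 -0.09696613 -0.01384187] 1.0014905764189712 [ 0.05028541 -0.07804654  0.12950553]
-1 [-35.  -34.9 -34.7 -34.7 -34.1 -34.  -33.9 -33.3] [20.  20.1 28.9]
1 [-35.1 -34.5 -34.4 -34.4 -34.3 -34.  -33.3 -33.2] [20.2 20.3 21. ]
```

play_rows --pt "0 0 -6 0 1" --pt "0 0 -10 0 1" --pt "0 0 -10 0 0.4" --pt "0 0 -10 0 0" --pt "0 0 -10 0 -1" --pt "0 0 -10 0 -1" --pt "0 0 -10 0 -1" --pt "0 0 -10 0 -1" --pt "0 0 -10 0 -1" --pt "0 0 -10 0 -1" --pt "0 0 -10 0 -1" --force 70

```text
t: 6.85
position: [0.479, -0.0962, -0.0204]
orientation: [-0.106, 0.994, -0.001, 0.002]
contact_force: [-4.2, 2.2, 20.8]
opening: 0.254
```

play_rows --pt "0 0 5 0 -1" --pt "0 0 15 0 -1" --pt "0 0 35 0 -1" --pt "0 0 60 0 -1" --pt "0 0 90 0 -1" --pt "0 0 120 0 -1" --pt "0 0 150 0 -1" --pt "0 0 165 0 -1" --pt "0 0 165 0 -1" --pt "0 0 165 0 -1" --pt "0 0 165 0 -1"

```text
t: 7.95
position: [0.4739, -0.0969, 0.1394]
orientation: [-0.106, 0.994, 0.001, -0.002]
contact_force: [0.5, 0.3, -3.2]
opening: 0.254
```

Run:
```python
from h import *
s=sensors.get_state();print(s["t"],s["position"],s["opening"],s["contact_force"],s["joint_positions"])
d=snap("wrist");cv2.imwrite("pics/g5.png",d["pixels"]);T=R.from_quat(s["orientation"]).as_matrix()
np.savez("w5.npz",z=d["z_map"],px=d["pixels"])
for v in range(5,240,15):print(v,[(u,((dep(d,u,v)-s["position"])@T*1000).round().astype(int).tolist()) for u in(322,328,334)])
```

```text
7.95 [ 0.47386487 -0.09691033  0.13939351] 0.2535690578359003 [ 0.47519169  0.28804629 -3.199188  ] [ 0.68989369  0.20840983 -0.62203333  2.0278958   0.14783007  0.95228881
  1.7747262 ]
5 [(322, [105, -2, -37]), (328, [105, 0, -35]), (334, [152, 5, 139])]
20 [(322, [100, -2, -38]), (328, [99, 0, -40]), (334, [99, 2, -40])]
35 [(322, [95, -2, -38]), (328, [95, 0, -38]), (334, [94, 2, -39])]
50 [(322, [90, -2, -37]), (328, [90, 0, -39]), (334, [89, 2, -40])]
65 [(322, [85, -2, -37]), (328, [85, 0, -38]), (334, [84, 2, -39])]
80 [(322, [79, -2, -46]), (328, [79, 0, -47]), (334, [79, 2, -47])]
95 [(322, [74, -2, -46]), (328, [74, 0, -47]), (334, [74, 2, -46])]
110 [(322, [69, -2, -45]), (328, [69, 0, -46]), (334, [69, 2, -46])]
125 [(322, [63, -2, -45]), (328, [63, 0, -46]), (334, [63, 2, -46])]
140 [(322, [58, -2, -45]), (328, [58, 0, -46]), (334, [58, 2, -47])]
155 [(322, [52, -2, -45]), (328, [52, 0, -45]), (334, [52, 2, -46])]
170 [(322, [46, -2, -45]), (328, [46, 0, -45]), (334, [46, 2, -45])]
185 [(322, [41, -2, -46]), (328, [40, 0, -45]), (334, [40, 2, -45])]
200 [(322, [35, -2, -45]), (328, [35, 0, -46]), (334, [34, 2, -45])]
215 [(322, [28, -2, -44]), (328, [28, 0, -46]), (334, [28, 2, -45])]
230 [(322, [22, -2, -45]), (328, [22, 0, -46]), (334, [22, 2, -45])]
```

View pics/g5.png

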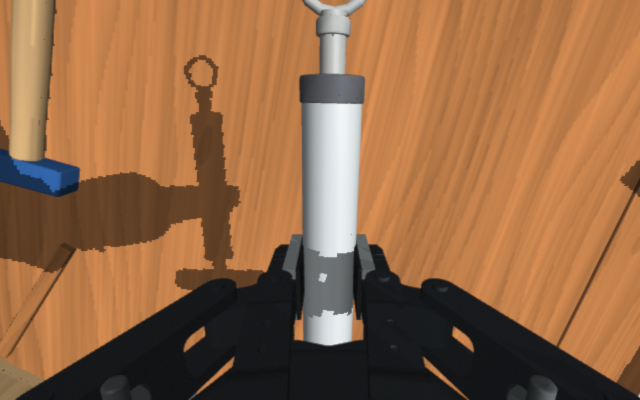

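Wrist view: tube held centred and level in the jaws, the front cap at row 75, the eye at the top edge. Now turn and carry to a staging pose in front of the hook.

play_rows --pt "1 23 0 -7 -1" --pt "2 47 0 -14 -1" --pt "3 70 0 -21 -1" --pt "4 93 0 -28 -1" --pt "5 117 0 -35 -1" --pt "7 140 0 -42 -1" --pt "8 163 0 -49 -1" --pt "9 187 0 -56 -1" --pt "10 210 0 -63 -1" --pt "11 233 0 -70 -1" --pt "12 257 0 -77 -1" --pt "14 280 0 -84 -1" --pt "15 303 0 -91 -1" --pt "16 320 0 -98 -1" --pt "17 330 0 -105 -1" --pt "17 330 0 -105 -1" --pt "17 330 0 -105 -1" --pt "17 330 0 -105 -1" --pt "17 330 0 -105 -1"

```text
t: 9.9
position: [0.4926, 0.2316, 0.1406]
orientation: [0.725, 0.689, -0.001, 0.0]
contact_force: [-0.6, -0.1, -1.7]
opening: 0.255
```

Run:
```python
from h import *
s=sensors.get_state();p=s["position"];print(s["t"],p,s["opening"],s["contact_force"],s["joint_positions"])
T=R.from_quat(s["orientation"]).as_matrix();eye=p+T@[.114,0,-.034];tip=np.array([.497,.408,.139]);print("eye est",eye,T[:,0])
o=[]
for n in("top","side"):
    d=snap(n);c=(np.array(proj(d,tip))+proj(d,eye))/2;u,v=map(int,c);print(n,(u,v),"eye",proj(d,eye),"tip",proj(d,tip))
    x=max(u-40,0);o.append(cv2.resize(d["pixels"][v-40:v+40,x:x+80],(400,400),interpolation=cv2.INTER_CUBIC))
    if n=="top":
        for vv in range(v-12,v+13,2):print(vv,[tuple((dep(d,uu,vv)*1000).round().astype(int)) for uu in range(u-6,u+22,4)])
cv2.imwrite("pics/s6.png",np.hstack(o))
```

```text
9.9 [0.49262352 0.2315829  0.14062005] 0.25490772796669525 [-0.59077668 -0.1443451  -1.6623211 ] [-0.03844741  0.31408824 -0.55002468  1.89447781  0.19517291  0.98694031
 -0.72523581]
eye est [0.49836161 0.34546941 0.174516  ] [ 5.01034355e-02  9.98743617e-01 -9.12515909e-04]
top (171, 237) eye (np.float64(181.5120768008332), np.float64(236.53031635523718)) tip (np.float64(161.68957065477423), np.float64(238.49540734101117))
225 [(np.int64(484), np.int64(273), np.int64(519)), (np.int64(483), np.int64(263), np.int64(527)), (np.int64(484), np.int64(257), np.int64(523)), (np.int64(484), np.int64(251), np.int64(519)), (np.int64(484), np.int64(243), np.int64(521)), (np.int64(482), np.int64(231), np.int64(539)), (np.int64(482), np.int64(223), np.int64(540))]
227 [(np.int64(480), np.int64(271), np.int64(526)), (np.int64(480), np.int64(263), np.int64(527)), (np.int64(479), np.int64(255), np.int64(529)), (np.int64(374), np.int64(-19), np.int64(1388)), (np.int64(478), np.int64(238), np.int64(537)), (np.int64(478), np.int64(230), np.int64(541)), (np.int64(477), np.int64(221), np.int64(547))]
22
[... 3115 characters left out ...]
t64(445), np.int64(-76)), (np.int64(442), np.int64(243), np.int64(541)), (np.int64(442), np.int64(235), np.int64(542)), (np.int64(441), np.int64(226), np.int64(548)), (np.int64(440), np.int64(215), np.int64(563))]
249 [(np.int64(480), np.int64(446), np.int64(-6)), (np.int64(483), np.int64(445), np.int64(-38)), (np.int64(486), np.int64(445), np.int64(-76)), (np.int64(489), np.int64(446), np.int64(-118)), (np.int64(439), np.int64(235), np.int64(541)), (np.int64(438), np.int64(226), np.int64(547)), (np.int64(437), np.int64(216), np.int64(559))]
side (237, 151) eye (np.float64(241.95836878325892), np.float64(151.8848488990273)) tip (np.float64(232.60707304230834), np.float64(151.46536302274745))
```

View pics/s6.png

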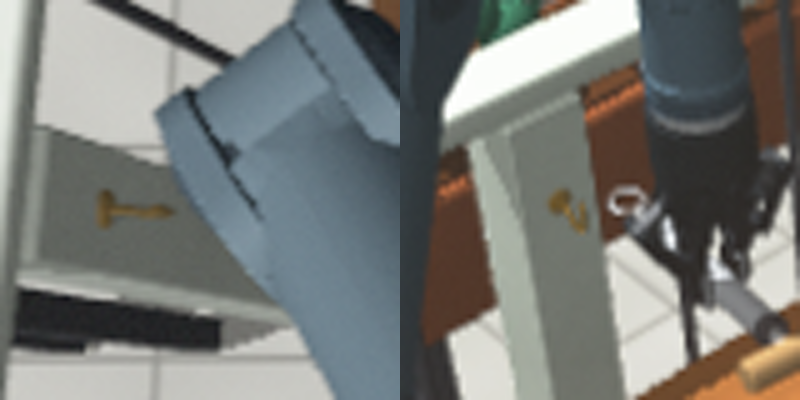

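Side crop: the hook tip is at about (233,151) and the eye at (242.6,151.6), within 1 px of both predictions. Move over the tip.

play_rows --pt "0 15 0 0 -1" --pt "-0.5 32 0 0 -1" --pt "-1 47 0 0 -1" --pt "-1 57 0 0 -1" --pt "-1 62 0 0 -1" --pt "-1 62 0 0 -1" --pt "-1 62 0 0 -1" --pt "-1 62 0 0 -1"

```text
t: 10.8
position: [0.4919, 0.2938, 0.1408]
orientation: [0.725, 0.689, -0.0, 0.0]
contact_force: [0.4, 0.0, -2.6]
opening: 0.259
```

Run:
```python
from h import *
s=sensors.get_state();p=s["position"];print(s["t"],p,s["opening"],s["contact_force"])
T=R.from_quat(s["orientation"]).as_matrix();eye=p+T@[.114,0,-.034];tip=np.array([.497,.408,.139]);print("eye est",eye,T[:,0])
d=snap("side");print("eye",proj(d,eye),"tip",proj(d,tip))
a=d["pixels"][122:172,212:272];cv2.imwrite("pics/s7.png",cv2.resize(a,None,fx=10,fy=10,interpolation=cv2.INTER_CUBIC))
```

```text
10.8 [0.49191074 0.29378613 0.14083846] 0.25876157742121175 [ 0.37850196  0.00575223 -2.61783738]
eye est [0.49770485 0.40767388 0.17472073] [ 0.05076486  0.9987101  -0.00103257]
eye (np.float64(231.69118712932863), np.float64(144.141315043029)) tip (np.float64(232.60707304230834), np.float64(151.46536302274745))
```

View pics/s7.png

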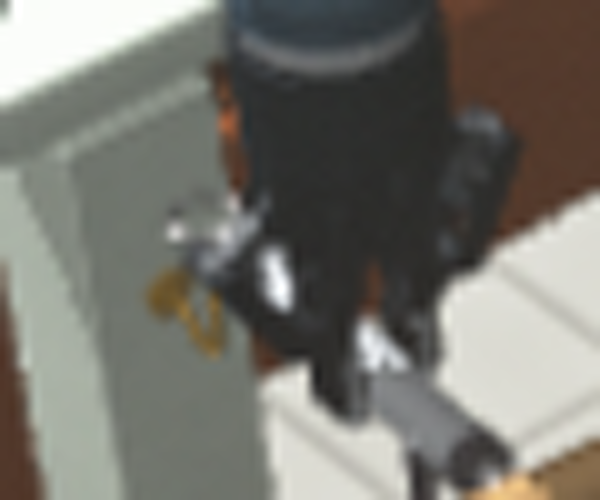

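Side crop: the eye is at about (232,144), directly above the hook tip at (233,151). Lower slowly.

play_rows --pt "0 0 -6 0 -1" --pt "0 0 -12 0 -1" --pt "0 0 -18 0 -1" --pt "0 0 -24 0 -1" --pt "0 0 -30 0 -1" --pt "0 0 -35 0 -1" --pt "0 0 -40 0 -1" --pt "0 0 -44 0 -1" --pt "0 0 -44 0 -1" --pt "0 0 -44 0 -1" --pt "0 0 -44 0 -1"

```text
t: 11.95
position: [0.4919, 0.2952, 0.0974]
orientation: [0.724, 0.689, 0.0, 0.0]
contact_force: [-0.7, -0.4, -1.8]
opening: 0.251
```

Run:
```python
from h import *
s=sensors.get_state();p=s["position"];print(s["t"],p,s["opening"],s["contact_force"],s["ft_torque"])
T=R.from_quat(s["orientation"]).as_matrix();eye=p+T@[.114,0,-.034];tip=np.array([.497,.408,.139]);print("eye est",eye,T[:,0])
d=snap("side");print("eye",proj(d,eye),"tip",proj(d,tip))
a=d["pixels"][122:172,212:272];cv2.imwrite("pics/s8.png",cv2.resize(a,None,fx=10,fy=10,interpolation=cv2.INTER_CUBIC))
```

```text
11.95 [0.49191087 0.29519204 0.09742281] 0.25143673023550867 [-0.72742088 -0.43844226 -1.76316904] [ 0.08682884 -0.0633463  -0.00924387]
eye est [0.49751483 0.40903978 0.13147114] [4.93449275e-02 9.98781707e-01 4.24025118e-04]
eye (np.float64(232.78330405349675), np.float64(152.7879805834643)) tip (np.float64(232.60707304230834), np.float64(151.46536302274745))
```

View pics/s8.png

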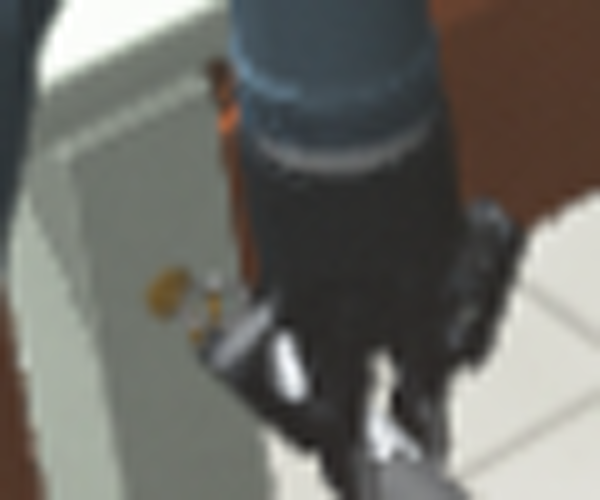

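Side crop: brass upright shows inside the ring at (233,152), and there is no contact force. Lower 3 mm more, then pull in stages along the hook's axis.

play_rows --pt "0 0 -2 0 -1" --pt "0 0 -3 0 -1" --pt "0 0 -3 0 -1" --pt "0 0 -3 0 -1" --pt "0 -3 -3 0 -1" --pt "0 -6 -3 0 -1" --pt "-0.5 -9 -3 0 -1" --pt "-0.5 -12 -3 0 -1" --pt "-1 -15 -3 0 -1" --pt "-1 -18 -3 0 -1" --pt "-1 -21 -3 0 -1" --pt "-1 -24 -3 0 -1" --pt "-1.5 -27 -3 0 -1" --pt "-1.5 -28 -3 0 -1" --pt "-1.5 -28 -3 0 -1" --pt "-1.5 -28 -3 0 -1" --force 90

```text
t: 13.6
position: [0.4902, 0.2677, 0.0943]
orientation: [0.724, 0.69, 0.0, -0.0]
contact_force: [-0.3, 4.2, -2.6]
opening: 0.243
```

Run:
```python
from h import *
F=[]
for i in range(8):
    s=sensors.get_state();F.append(s["contact_force"]);d=snap("wrist")
print(s["t"],s["position"],s["opening"],np.mean(F,0),np.std(F,0))
h=d["pixels"][0:120,300:356];g=cv2.cvtColor(h,cv2.COLOR_BGR2GRAY)
T=R.from_quat(s["orientation"]).as_matrix()
print([(v,int(g[v,25:32].mean()),((dep(d,328,v)-s["position"])@T*1000).round().astype(int).tolist()) for v in range(0,100,4)])
```

```text
13.95 [0.49012972 0.26729743 0.09412481] 0.24628216092635166 [ 0.30808033  4.57576463 -2.16313792] [0.49572647 0.45387596 0.64635096]
[(0, 208, [106, 0, -37]), (4, 207, [105, 0, -37]), (8, 207, [103, 0, -38]), (12, 207, [102, 0, -37]), (16, 207, [101, 0, -38]), (20, 208, [99, 0, -38]), (24, 207, [98, 0, -38]), (28, 207, [97, 0, -38]), (32, 207, [95, 0, -38]), (36, 207, [94, 0, -37]), (40, 207, [93, 0, -37]), (44, 207, [91, 0, -38]), (48, 207, [90, 0, -38]), (52, 207, [88, 0, -40]), (56, 207, [87, 0, -39]), (60, 207, [86, 0, -37]), (64, 206, [85, 0, -38]), (68, 207, [83, 0, -38]), (72, 206, [82, 0, -38]), (76, 104, [80, 0, -46]), (80, 102, [79, 0, -45]), (84, 102, [77, 0, -46]), (88, 100, [76, 0, -45]), (92, 99, [75, 0, -46]), (96, 97, [73, 0, -46])]
```

play_rows --pt "0 -3 0 0 -1" --pt "0 -6 0 0 -1" --pt "-0.5 -9 0 0 -1" --pt "-0.5 -12 0 0 -1" --pt "-1 -15 0 0 -1" --pt "-1 -18 0 0 -1" --pt "-1 -21 0 0 -1" --pt "-1 -22 0 0 -1" --pt "-1 -22 0 0 -1" --pt "-1 -22 0 0 -1" --pt "-1 -22 0 0 -1"

```text
t: 15.1
position: [0.4892, 0.2483, 0.0947]
orientation: [0.724, 0.69, 0.002, -0.001]
contact_force: [0.3, 8.9, -2.1]
opening: 0.247
```

```bash
cat > chk.py <<'E'
from h import *
F=[]
for i in range(8):
    s=sensors.get_state();F.append(s["contact_force"]);d=snap("wrist")
print(s["t"],s["position"],s["opening"],np.mean(F,0))
g=cv2.cvtColor(d["pixels"],cv2.COLOR_BGR2GRAY)
T=R.from_quat(s["orientation"]).as_matrix();print(T[:,0])
print([(v,int(g[v,325:332].mean()),((dep(d,328,v)-s["position"])@T*1000).round(1)[[0,2]].tolist()) for v in range(0,90,2)])
E
python3 chk.py
```

```text
15.45 [0.48921139 0.2483683  0.09475493] 0.24956000534373482 [ 0.09732244  8.97871807 -2.91308651]
[0.04751167 0.99885834 0.00496469]
[(0, 206, [105.9, -36.9]), (2, 206, [105.0, -37.6]), (4, 205, [104.3, -38.2]), (6, 206, [103.7, -38.1]), (8, 206, [103.4, -36.8]), (10, 206, [102.7, -36.8]), (12, 205, [102.1, -36.7]), (14, 205, [101.7, -35.9]), (16, 205, [100.5, -38.1]), (18, 205, [100.5, -35.5]), (20, 205, [99.4, -37.4]), (22, 205, [98.7, -37.7]), (24, 205, [98.1, -37.3]), (26, 204, [97.3, -38.1]), (28, 95, [96.6, -38.5]), (30, 41, [95.7, -39.7]), (32, 41, [95.5, -37.2]), (34, 41, [94.8, -37.6]), (36, 60, [94.1, -37.7]), (38, 194, [93.5, -37.4]), (40, 205, [92.9, -37.0]), (42, 205, [92.1, -37.7]), (44, 205, [91.5, -37.6]), (46, 205, [91.1, -35.8]), (48, 205, [90.3, -36.9]), (50, 205, [89.5, -37.1]), (52, 205, [88.9, -37.0]), (54, 205, [88.0, -38.1]), (56, 205, [87.4, -37.6]), (58, 205, [86.7, -37.9]), (60, 205, [86.1, -36.9]), (62, 205, [85.4, -37.7]), (64, 204, [84.7, -37.4]), (66, 205, [83.9, -38.6]), (68, 205, [83.2, -38.2]), (70, 204, [82.6, -37.8]), (72, 201, [81.9, -37.4]), (74, 119, [80.6, -44.6]), (76, 103, [79.9, -45.4]), (78, 102, [79.3, -44.5]), (80, 101, [78.5, -46.4]), (82, 101, [77.9, -46.0]), (84, 100, [77.2, -45.9]), (86, 99, [76.5, -46.0]), (88, 99, [75.8, -46.2])]
```

Ring 1 is 14.3 mm out of the mouth, so the rod is at about 34.3 mm; the force (9.0 N) gives 34.5 mm. Pull 6 mm more.

play_rows --pt "0 -2 0 0 -1" --pt "0 -4 0 0 -1" --pt "-0.3 -6 0 0 -1" --pt "-0.3 -6.3 0 0 -1" --pt "-0.3 -6.3 0 0 -1" --pt "-0.3 -6.3 0 0 -1" --pt "-0.3 -6.3 0 0 -1" --pt "-0.3 -6.3 0 0 -1" --pt "-0.3 -6.3 0 0 -1" --pt "-0.3 -6.3 0 0 -1"

```text
t: 16.5
position: [0.489, 0.2431, 0.095]
orientation: [0.724, 0.69, 0.003, -0.002]
contact_force: [1.8, 10.2, -2.0]
opening: 0.246
```

```bash
sed -i 's/range(0,90,2)/range(0,84,3)/' chk.py; python3 chk.py; python3 chk.py | head -1
```

```text
16.85 [0.48896383 0.2430974  0.09496828] 0.24920025141436353 [ 0.90044403 10.23037703 -2.62010143]
[0.04692965 0.99887778 0.00638617]
[(0, 205, [106.1, -36.2]), (3, 205, [104.8, -37.3]), (6, 205, [103.9, -37.1]), (9, 205, [103.0, -36.9]), (12, 78, [102.3, -36.1]), (15, 42, [101.1, -37.0]), (18, 42, [100.0, -37.5]), (21, 137, [98.9, -38.0]), (24, 205, [98.2, -36.8]), (27, 205, [97.5, -35.7]), (30, 205, [96.3, -36.8]), (33, 205, [95.2, -37.0]), (36, 205, [94.2, -37.3]), (39, 205, [93.1, -38.1]), (42, 204, [92.2, -37.0]), (45, 205, [91.1, -37.6]), (48, 205, [90.1, -37.8]), (51, 204, [89.2, -37.3]), (54, 205, [88.2, -36.6]), (57, 204, [87.3, -36.3]), (60, 204, [86.2, -36.7]), (63, 204, [85.1, -36.9]), (66, 204, [84.2, -35.4]), (69, 204, [83.0, -36.7]), (72, 70, [81.8, -38.2]), (75, 103, [80.2, -45.1]), (78, 102, [79.3, -45.0]), (81, 101, [78.2, -45.4])]
17.25 [0.4889695  0.24307638 0.09495386] 0.250717288755083 [ 0.39709362 10.10078743 -2.72165672]
```

```bash
python3 -c "
from h import *
print(ticket.job_done())
s=sensors.get_state();print(s['t'],s['position'],s['contact_force'],s['opening'])"
```

```text
the job is handed in; nothing more can be done
None
the job is handed in; nothing more can be done
```

The balance was picked up, its eye lowered over the hook's tip, and it was pulled level and square to the second ring. I handed the job in at about 17 s with the gripper still holding it there. The hand-in gave no verdict.

**Last checks:**
- **Rod:** the first ring stood 19.7 mm out of the mouth and the second was just showing, so the rod was at about 39.7 mm.
- **Pull:** 10.1–10.2 N, which agrees with the spring at the second ring.
- **Steadiness:** the pose was unchanged between two readings about 0.4 s apart.
- **Height and line:** the case axis was about 129 mm above the bench and within about 0.01 rad of the measured hook direction.

**What disagreed:**
- **Fingertips:** the camera depth put the shut fingertips about 26 mm behind the reported TCP, not 11 mm ahead of it. The first closing therefore shut above the tube without moving the balance. I grasped again about 38 mm lower, and the wrist force briefly read about 21 N upward as the jaws closed.
- **Hook direction:** a plane fitted to the post's face gave –92.7°, and a rough handrail estimate gave about –95°. I used –93°; the difference is well within the 0.2 rad allowed.

I did not re-measure the other things on the bench at the end. The planned path stayed clear of them.

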